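Pass the tube rack through between the bench bollards

TASK

The rack of open tubes on the left of the bench is wanted at the place opposite. Push it across, always flat on the bench and never lifted or tipped, through the narrow gap between the gas bollard and the socket bollard, and leave it standing wholly on the white bench pad on the other side. Ease it through without ramming the bollards, keep the gas tap shut and leave everything else where it stands.

Things in the scene. Friction and masses are not known exactly. Their poses are not given: they have to be found in the camera images.
- rack: tube rack, a flat block 128 mm long (its x), 86 mm wide (its y) and 36 mm high, upright sides, upright corners rounded to 8 mm, 0.3 to 0.6 kg, green tray with a blue 6 x 4 hole grid; eleven open tubes in one half of it stand 10 mm above its top (46 mm over the bench). Loose; starts left of the strip, up to 0.4 rad askew to it. Origin: centre of its underside, z up.
- rack_corner_a (a point): bottom corner of the rack's outline (before rounding) at rack x +64 mm, y +43 mm, bench height
- rack_corner_b (a point): bottom corner of the rack's outline (before rounding) at rack x +64 mm, y -43 mm, bench height
- rack_corner_c (a point): bottom corner of the rack's outline (before rounding) at rack x -64 mm, y -43 mm, bench height
- rack_corner_d (a point): bottom corner of the rack's outline (before rounding) at rack x -64 mm, y +43 mm, bench height
- spine: steel service strip 110 mm wide let in flush with the bench top (no step), running away from the robot. Origin: on its centre line at the bench surface, exactly midway between the two bollards, so it is the middle of the gap; x along the strip away from the robot, y across it to the left. Turned by up to 0.1 rad.
- gas_bollard: fixed white service bollard with a gas tap on top; housing 90 mm along the strip, 80 mm across it, 80 mm high; a brass hose nozzle sticks out 36 mm from the middle of its left (+y) face 50 mm above the bench, tap lever on top up to 103 mm high. Origin: centre of its underside; axes as the spine's. It stands at spine x +113 or -113 mm, which changes from run to run.
- socket_bollard: fixed white service bollard with a power socket in its left and right faces and a plain top; the same housing, 90 x 80 x 80 mm. Origin: centre of its underside; axes as the spine's. It stands at the other side of the gap. The gap between the two housings is 136 mm wide, 8 mm more than the rack's length, and 80 mm deep.
- gas_tap (a joint): quarter-turn lever on top of the gas bollard, 0 = shut (as it starts), 1.57 rad = open; it turns easily
- gas_tap_end (a point): outer end of the tap's lever, 38 mm from its axis
- pad: flat white bench pad with a thin blue-grey rim, lying on the bench to the right of the strip opposite the gap; 320 mm along its x (along the strip), 220 mm along its y, about 1 mm thick, no step to climb. Its edge nearest the strip lies 50 to 65 mm from the strip's centre line. Origin: its centre; axes as the spine's.
- amber_bottle: amber bottle with black cap, 42 mm diameter, 82 mm high, standing on the pad near its far right corner; loose; must be left where it stands. Origin: centre of its underside.
- small_jar: clear jar with white lid, 38 mm diameter, 45 mm high, standing on the pad near its near right corner; loose; must be left where it stands. Origin: centre of its underside.
- big_tube: upright capped tube, 34 mm diameter, 112 mm high, standing on the strip beyond the farther bollard; loose; must be left where it stands. Origin: centre of its underside.
- tip_box: closed pipette-tip box, 82 x 120 mm, 58 mm high, at the back left; loose; must be left where it stands. Origin: centre of its underside.
- timer: small white bench timer lying flat, 62 x 70 mm, 18 mm high, on the right; loose; must be left where it stands. Origin: centre of its underside.
- beaker: empty glass beaker, 68 mm diameter, 85 mm high, at the left; loose; must be left where it stands. Origin: centre of its underside.
- film_carton: white carton with a blue band, 105 x 60 mm, 55 mm high, at the back right; loose; must be left where it stands. Origin: centre of its underside.
Mind the look-alikes: they are no part of the job. Leave any orange or yellow look-alike of the rack alone. What is shaped like the gas_bollard but red is not meant.

How it is judged (in metres and radians):
On the way:
1. the rack stands in the gap between the two bollards, flat on the bench (x of rack in the frame of spine between -0.009 and 0.009 m and y of rack in the frame of spine between -0.035 and 0.035 m and height (world z) of rack below 0.006 m), for 0.1 s.
At the end, for the whole second after the job is handed in: the whole rack (all four bottom corners, to 1 mm) lies within the 320 x 220 mm pad, flat on the bench and at rest; the gas tap is shut (below 0.15 rad) and the seven other loose things are within 15 mm of where they stood (x of rack_corner_a in the frame of pad between -0.161 and 0.161 m and y of rack_corner_a in the frame of pad between -0.111 and 0.111 m and x of rack_corner_b in the frame of pad between -0.161 and 0.161 m and y of rack_corner_b in the frame of pad between -0.111 and 0.111 m and x of rack_corner_c in the frame of pad between -0.161 and 0.161 m and y of rack_corner_c in the frame of pad between -0.111 and 0.111 m and x of rack_corner_d in the frame of pad between -0.161 and 0.161 m and y of rack_corner_d in the frame of pad between -0.111 and 0.111 m and height (world z) of rack below 0.004 m and angle between rack's own z axis and vertical below 0.05 rad and linear speed of rack below 0.01 m/s and value of joint gas_tap below 0.15 rad and distance of each of amber_bottle, small_jar, big_tube, tip_box, timer, beaker, film_carton from where it was at the start of the episode below 0.015 m); the robot touches nothing.
It fails at once if the rack is lifted more than 8 mm or tipped more than 0.12 rad (height (world z) of rack above 0.008 m or angle between rack's own z axis and vertical above 0.12 rad).
It fails at once if a bollard is rammed with the rack (a knock of over 60 N) (contact force between rack and gas_bollard above 60 N or contact force between rack and socket_bollard above 60 N).
It fails at once if the gas tap is turned by more than 0.3 rad (value of joint gas_tap above 0.3 rad).
It fails at once if another loose thing is moved more than 20 mm or tipped (distance of any of amber_bottle, small_jar, big_tube, tip_box, timer, beaker, film_carton from where it was at the start of the episode above 0.02 m or angle between any of amber_bottle, small_jar, big_tube, tip_box, timer, beaker, film_carton's own z axis and vertical above 0.3 rad).
It also fails if it takes over 72 s, if anything falls off the work surface, if the arm or the gripper's body presses on something with over 40 N, if the wrist force passes 120 N, or if a joint passes its speed limit or range.

ROBOT

A 6-joint arm with a two-finger parallel gripper is mounted at the origin on the work surface. World frame = base frame: x ahead of the robot, y to its left, z up, the work surface at z = 0. Lengths are in m, angles in degrees, forces in N, time in s.
With the tool pointing down it reaches from about 0.375 to 0.75 m from the base axis. Payload 9 kg.
Tool frame: the origin (TCP) lies where the fingers leave the gripper's body, on its centre line; the fingertips stand 73 mm ahead of it and the grasp point (between the pads) lies 54 mm ahead of it (robot.tip_reach is the distance from the TCP to the fingertips, in m); z points along the fingers, y is the line along which they close (so a half turn about z gives the same grasp; the last joint's range is limited). The gripper opens to 85 mm and grips with 20 to 120 N. Pads are 22 mm wide; open, the fingers measure 114 mm over their backs; the gripper's body (76 mm by 85 mm) begins 54 mm behind the grasp point. The pads swing forward as they close: fully open they stand 13 mm farther back than shut.
Start: joints at [-12.473, 5.964, 5.575, 89.605, 0, 77.527], TCP at [0.6, 0, 0.304] pointing down, gripper open.
Joint ranges: [-171.21, 171.21], [-48.23, 106.86], [-62.78, 66.21], [-105.2, 120.99], [-86.42, 89.51], [-180, 180]. Speed limits (degrees/s): [127.2, 127.2, 147.25, 180, 180, 180].

INTERFACE

Orientations are given as [roll, pitch, yaw] about the fixed x, y, z axes, in that order (R = Rz(yaw) Ry(pitch) Rx(roll)).
In Python, from plant import robot gives the robot as it stands. Calls block until the motion is done:
- robot.move_pose(position, orientation): joint-space move of the TCP to a pose.
- robot.line_to(position, vel=0.15, rotation=None, guard=None): straight line of the TCP; rotation=None keeps the orientation; vel is the mean speed in m/s. With guard (N) it stops when the force on the tool has changed by that much, and returns True; else False.
- robot.goto_joints(angles): joint-space move.
- robot.set_gripper(opening): finger opening in m; the grip force is fixed at half the most; returns when the fingers have stopped.
- robot.pause(seconds).
- robot.ik(position, orientation): joint angles nearest the present ones, or None.
- robot.observe(): the state.
- robot.grab_frame(name): name is "scene" or "side" or "wrist"; returns the picture (384x512x3 uint8, blue, green, red); there is no depth.
- robot.get_calibration(name): a dict with "vertical_fov" (degrees; the focal length in pixels is half the picture's height over the tangent of half this angle, whatever the lens; pixels are square), "cx", "cy" (the principal point, pixels), "rvec" (rotation vector, rad) and "tvec" (3), from world to camera coordinates, as OpenCV has them. Camera axes: x right, y down, z forward; pixel columns grow to the right and rows downward; lengths in m; the calibration is good to about 2 mm. A picture is of the moment at which its call begins: read the wrist's pose just before it. get_calibration takes no time and is no camera call; for the wrist camera it gives the pose at the moment of the call.
A pose or a line that the arm cannot do raises robot.IKError and nothing moves.
- robot.job_done(): hands the job in; it is judged then, once.
The state is a dict: "time": time; "q": joint angles; "qvel": joint speeds; "joint_torque": joint torques, N m; "tool_pos": TCP position; "tcp_rot": TCP orientation; "ft_force": force on the tool from outside, world axes, zero at the start; "torque": the same for the moment, N m; "gripper_width": finger opening in m; "gripper_force": force on a finger pad.
Only numpy, scipy, OpenCV 4.12 (cv2) and the standard library are available. Lean on these libraries where they do the work, as an engineer would, in place of code of your own. Each camera call takes 0.05 s, during which the arm holds its last target. There are 200 camera calls.

## Working session

There is one attempt and no reset: what is moved stays moved. The work goes in short steps, each a Python script; the robot and the scene stay as the last script left them, time stands still between calls to the robot, and variables do not carry over. Pictures are saved under pics/ and viewed, at most 10 in all, crops included, and the job is handed in when it is done.

```bash
ls; mkdir -p pics; python3 - <<'E'
from plant import robot
import cv2,numpy as np
for n in("scene","side","wrist"):
    f=robot.grab_frame(n); cv2.imwrite(f"pics/{n}0.png",f)
    c=robot.get_calibration(n); print(n,c)
a=cv2.imread("pics/scene0.png");cv2.imwrite("pics/s_big.png",cv2.resize(a,(800,600),interpolation=cv2.INTER_CUBIC))
print(robot.observe())
E
```

```text
pics
scene {'vertical_fov': 49.2445040048685, 'cx': 262.25697216351, 'cy': 185.89252257578036, 'rvec': array([ 1.83555003,  1.62427334, -0.70806435]), 'tvec': array([-0.11290354, -0.3167479 ,  1.917705  ])}
side {'vertical_fov': 45.2056232980197, 'cx': 254.5946746011683, 'cy': 189.03009740196785, 'rvec': array([ 2.09807103, -0.21341428,  0.14500908]), 'tvec': array([-0.5518797,  0.1708445,  1.3583883])}
wrist {'vertical_fov': 64.9195430540656, 'cx': 250.75277901920808, 'cy': 192.78689994581674, 'rvec': array([-2.81981908e+00,  7.16095460e-04,  1.12442066e-03]), 'tvec': array([-0.5991143 , -0.04045118,  0.38058594])}
{'time': 0.15, 'q': array([-1.24739098e+01,  5.98937817e+00,  5.53832583e+00,  8.96065377e+01,
       -2.26429526e-04,  7.75260584e+01]), 'qvel': array([ 0.06712968, -0.03985812,  0.07566793,  0.09019318,  0.05567581,
       -0.02339285]), 'joint_torque': array([ 3.56894714e-03, -5.57353413e+01,  5.04006886e+01,  1.24952567e-02,
       -2.60494489e-04,  1.42527287e-05]), 'tool_pos': array([5.99811868e-01, 4.37408839e-05, 3.03324954e-01]), 'tcp_rot': array([-1.79943721e+02, -1.22181068e-02,  9.00000259e+01]), 'ft_force': array([-0.77342499, -0.07227128, -0.19715668]), 'torque': array([-0.0214409 , -0.0249915 , -0.01059615]), 'gripper_force': 0.0, 'gripper_width': 0.0853895163098564}
```

View pics/s_big.png

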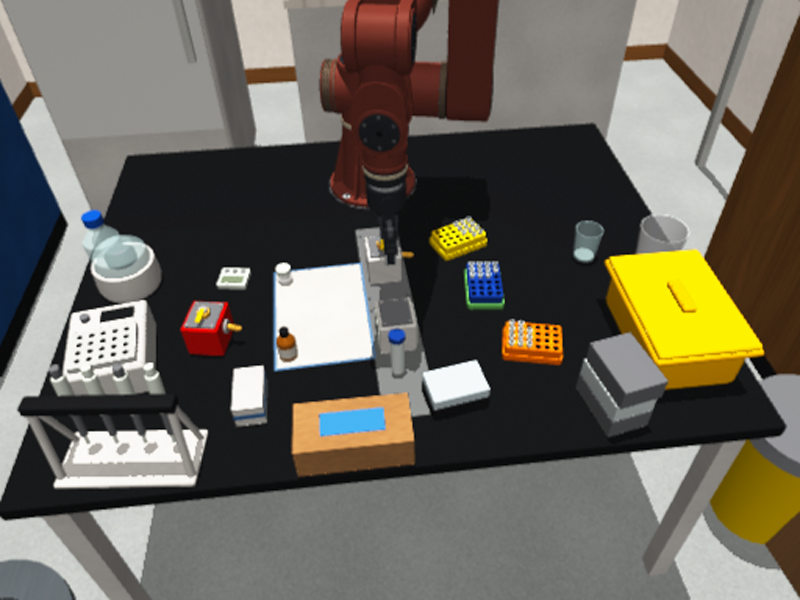

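View pics/side0.png

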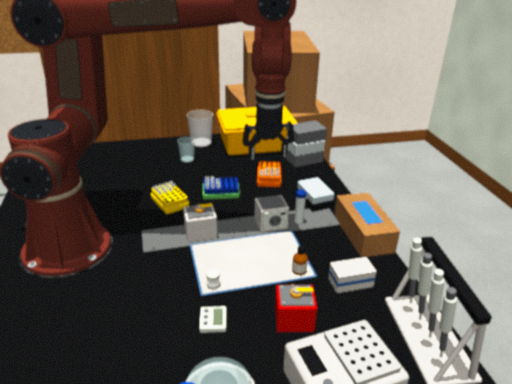

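The scene shows the robot at the top, with world +y to the picture's right. Three things look like the rack (pixels in the enlarged view):
- (485,285): green tray with blue holes. This fits the description.
- (459,238): yellow, a decoy.
- (533,342): orange, a decoy.

The gas bollard, with its brass nozzle, is the nearer one at (383,260). The socket bollard is at (393,320), and the red look-alike is at (207,327).

```bash
cat > h.py <<'E'
import cv2,numpy as np
from plant import robot
def cam(n):
    c=robot.get_calibration(n); R=cv2.Rodrigues(np.array(c["rvec"]))[0]
    f=192/np.tan(np.radians(c["vertical_fov"]/2)); return f,c["cx"],c["cy"],R,np.array(c["tvec"])
def ground(C,uv,z=0.):
    f,cx,cy,R,t=C; uv=np.atleast_2d(uv).astype(float)
    d=np.c_[(uv[:,0]-cx)/f,(uv[:,1]-cy)/f,np.ones(len(uv))]@R
    o=-R.T@t; return (o+d*((z-o[2])/d[:,2])[:,None])[:,:2]
def proj(C,P):
    f,cx,cy,R,t=C; q=np.atleast_2d(P)@R.T+t
    return np.c_[cx+f*q[:,0]/q[:,2],cy+f*q[:,1]/q[:,2]]
def topview(C,img,z,x0,x1,y0,y1,s=800):  # rectify plane z: s px/m, up=+x, left=+y
    P=np.array([[x1,y1],[x1,y0],[x0,y0],[x0,y1]]); q=proj(C,np.c_[P,np.full(4,z)]).astype(np.float32)
    d=np.array([[0,0],[(y1-y0)*s,0],[(y1-y0)*s,(x1-x0)*s],[0,(x1-x0)*s]],np.float32)
    return cv2.warpPerspective(img,cv2.getPerspectiveTransform(q,d),(int((y1-y0)*s),int((x1-x0)*s)))
E
python3 - <<'E'
from h import *
for n in("scene","side"):
    C=cam(n); a=cv2.imread(f"pics/{n}0.png"); print(n,-C[3].T@C[4])
    h=cv2.cvtColor(a,cv2.COLOR_BGR2HSV)
    for nm,lo,hi in(("green",(40,80,60),(85,255,255)),("blue",(105,120,60),(130,255,255))):
        m=cv2.inRange(h,lo,hi)
        for c in cv2.findContours(m,0,2)[0]:
            if cv2.contourArea(c)>60: r=cv2.minAreaRect(c);print(nm,r,ground(C,[r[0]],.036))
C=cam("wrist");print("wrist",-C[3].T@C[4],ground(C,[[0,0],[511,0],[511,383],[0,383]]))
E
```

```text
scene [ 1.61055415 -0.06364396  1.09212348]
green ((309.5, 184.5), (25.0, 25.0), 90.0) [[0.5230475 0.2266815]]
blue ((253.5, 215.0), (8.0, 9.0), 90.0) [[0.64712314 0.00785835]]
blue ((309.9849853515625, 180.6068572998047), (26.328224182128906, 21.8267765045166), 83.9909896850586) [[0.50270092 0.23259772]]
blue ((58.5, 139.5), (11.0, 13.0), 90.0) [[ 0.12009002 -0.75623105]]
blue ((19.0, 135.5), (38.0, 163.0), 0.0) [[ 0.06907453 -0.92986166]]
side [ 0.29765    -1.17062213  0.84854353]
green ((220.21267700195312, 193.3260498046875), (38.86297607421875, 15.588044166564941), 7.696051120758057) [[0.47924228 0.16077115]]
blue ((301.0, 193.0), (8.0, 10.0), 90.0) [[0.75055114 0.11232318]]
blue ((221.437744140625, 184.50390625), (15.282681465148926, 33.62189865112305), 86.42366790771484) [[0.49229039 0.21910144]]
wrist [0.59942543 0.08161285 0.37342791] [[ 0.32948913  0.17583241]
 [ 0.87888445  0.17539489]
 [ 1.02817366 -0.37378041]
 [ 0.18460117 -0.37397348]]
```

View pics/wrist0.png

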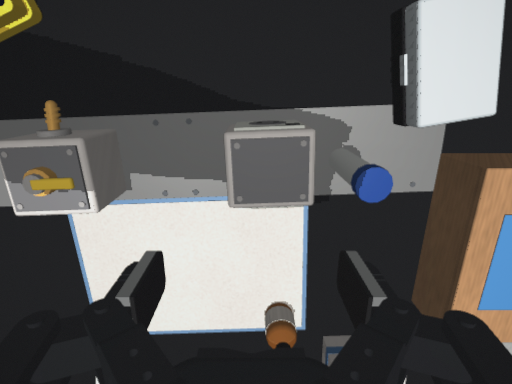

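The wrist view runs +x right and -y down. Its contents, by pixel:
- Gas bollard top: (45,180), with its nozzle at (52,115) and its lever pointing +x.
- Socket bollard top: (270,170).
- Pad corners: (75,200), (305,200), (305,330).

I'll move to a higher view that takes in both the rack and the gap.

```bash
python3 - <<'E'
from h import *
for z in(.42,.38,.34):
    try: robot.move_pose([.5,.15,z],[180,0,90]); print(z);break
    except robot.IKError: pass
C=cam("wrist"); a=robot.grab_frame("wrist"); cv2.imwrite("pics/w1.png",a)
import pickle; pickle.dump(C,open("w1.pkl","wb")); print(-C[3].T@C[4], robot.observe()["time"])
cv2.imwrite("pics/w1b.png",cv2.resize(a,(800,600),interpolation=cv2.INTER_CUBIC))
E
```

```text
0.42
[0.50015479 0.23101617 0.48886398] 1.0667
```

View pics/w1b.png

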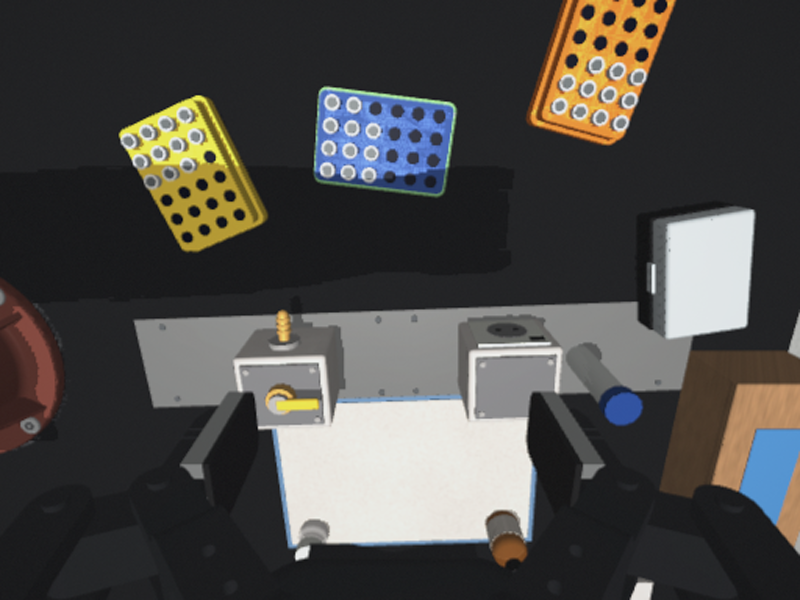

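The rack is the green/blue block with corners at (318,87), (456,102), (443,195), (315,180). The yellow block at (195,170) and the orange one at (600,70) are decoys. Bollard tops are at (287,395) and (513,385). Next I'll measure rack, strip and bollard tops.

```bash
python3 - <<'E'
from h import *
import pickle
C=pickle.load(open("w1.pkl","rb")); a=cv2.imread("pics/w1.png")
h=cv2.cvtColor(a,cv2.COLOR_BGR2HSV)
m=cv2.inRange(h,(40,60,40),(130,255,255)); m[:, :180]=0; m[:,310:]=0; m[135:]=0
m=cv2.morphologyEx(m,cv2.MORPH_CLOSE,np.ones((9,9)))
c=max(cv2.findContours(m,0,1)[0],key=cv2.contourArea)[:,0]
g=ground(C,c,.036).astype(np.float32)*1000
r=cv2.minAreaRect(g); print("rack mm",r, cv2.boxPoints(r))
# strip edges: fit grey/black transitions in rectified z=0 (1 px = 0.5 mm)
x0,x1,y0,y1=.25,.75,-.08,.14
t=topview(C,a,0,x0,x1,y0,y1,1600); t8=topview(C,a,.08,x0,x1,y0,y1,1600)
# rotate so that +y is up, +x right (image transposed/flipped)
f=lambda t:cv2.flip(cv2.transpose(t),1) 
t=f(t);t8=f(t8); print(t.shape)
cv2.imwrite("pics/rect.png",np.vstack([t[:,:800],t8[:,:800]])[:, :])
g=cv2.cvtColor(t,cv2.COLOR_BGR2GRAY).astype(float)
E
```

```text
rack mm ((491.8660888671875, 231.48008728027344), (83.92752838134766, 124.23088073730469), 83.26762390136719) [[425.25946 197.08759]
 [548.6337  182.52377]
 [558.4727  265.8726 ]
 [435.09845 280.4364 ]]
(352, 800, 3)
```

View pics/rect.png

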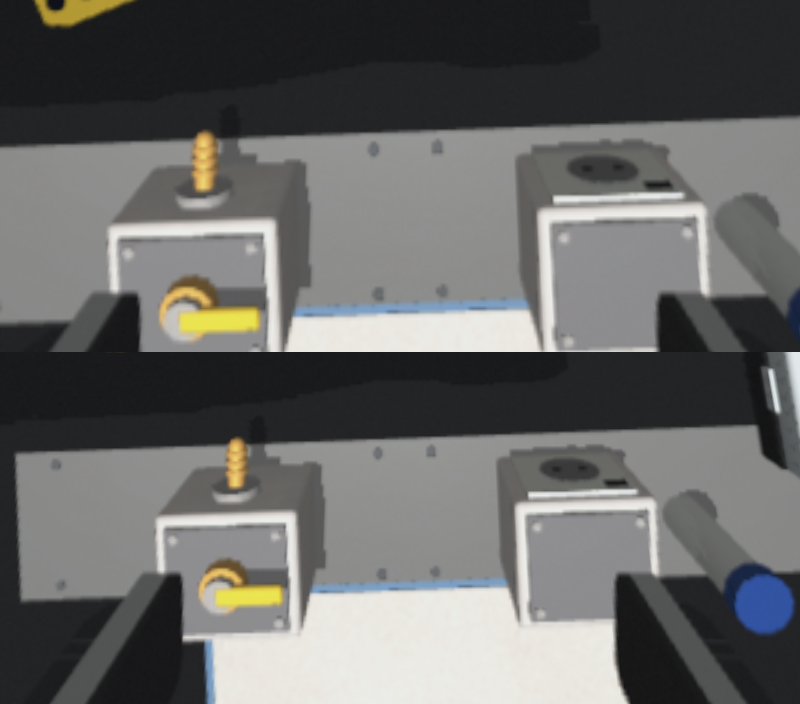

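Measured poses:

| Item | Result |
|---|---|
| Gap centre | about (0.506, 0.004) |
| Strip turn | about +0.038 rad |
| Rack centre | (0.492, 0.2315), turned -0.117 rad |
| Rack in strip frame | x about -5 mm, 0.155 rad askew |
| Pad near edge | about 53 mm from the centre line |

I'll put two half-open fingers behind the rack, touch down guarded to find the tip height, then square it with a push.

```bash
cat >> h.py <<'E'
S0=np.array([.506,.004]); TH=.038; YAW=90+np.degrees(TH)
RS=np.array([[np.cos(TH),-np.sin(TH)],[np.sin(TH),np.cos(TH)]])
def W(xs,ys,z): return list(S0+RS@[xs,ys])+[z]
def toS(p): return (np.atleast_2d(p)-S0)@RS
def rack(name):
    C=cam("wrist"); a=robot.grab_frame("wrist"); cv2.imwrite(f"pics/{name}.png",a)
    h=cv2.cvtColor(a,cv2.COLOR_BGR2HSV); m=cv2.inRange(h,(40,80,40),(130,255,255))
    m=cv2.morphologyEx(m,cv2.MORPH_CLOSE,np.ones((7,7)))
    for c in sorted(cv2.findContours(m,0,1)[0],key=cv2.contourArea)[-3:]:
        g=toS(ground(C,c[:,0],.036)).astype(np.float32)*1000
        if cv2.contourArea(c)>300: r=cv2.minAreaRect(g); print(np.round(r[0],1),np.round(r[1],1),round(r[2],2))
E
python3 - <<'E'
from h import *
robot.set_gripper(.05)
robot.move_pose(W(-.002,.33,.18),[180,0,YAW])
hit=robot.line_to(W(-.002,.33,.075),vel=.04,guard=5)
o=robot.observe(); print(hit,o["tool_pos"],o["ft_force"],robot.tip_reach,o["gripper_width"],o["time"])
E
```

```text
False [0.49154687 0.33371849 0.07514458] [ 1.09967659 -0.28799103 -0.58431647] 0.0726 0.049930572612139124 5.4417
```

```bash
python3 - <<'E'
from h import *
robot.line_to(W(-.002,.33,.083),vel=.05)
h=robot.line_to(W(-.002,.205,.083),vel=.05,guard=20)
o=robot.observe(); print(h,toS(o["tool_pos"][:2]),o["ft_force"],o["time"])
robot.line_to(W(-.002,.225,.083),vel=.1)
robot.line_to(W(-.002,.225,.25),vel=.25)
robot.move_pose(W(-.01,.08,.42),[180,0,YAW])
robot.pause(.2)
rack("w2"); print(robot.observe()["time"])
a=cv2.imread("pics/w2.png");cv2.imwrite("pics/w2b.png",cv2.resize(a,(800,600),interpolation=cv2.INTER_CUBIC))
E
```

```text
False [[-0.00199484  0.20506828]] [ 0.43598193  1.99200821 -0.46927589] 8.4
[243.7 -42.9] [41.5 49.7] 52.41
[ 424.3 -149.7] [132.1  59.7] 88.47
[  0.2 152. ] [122.4  82.2] 0.05
10.7083
```

View pics/w2b.png

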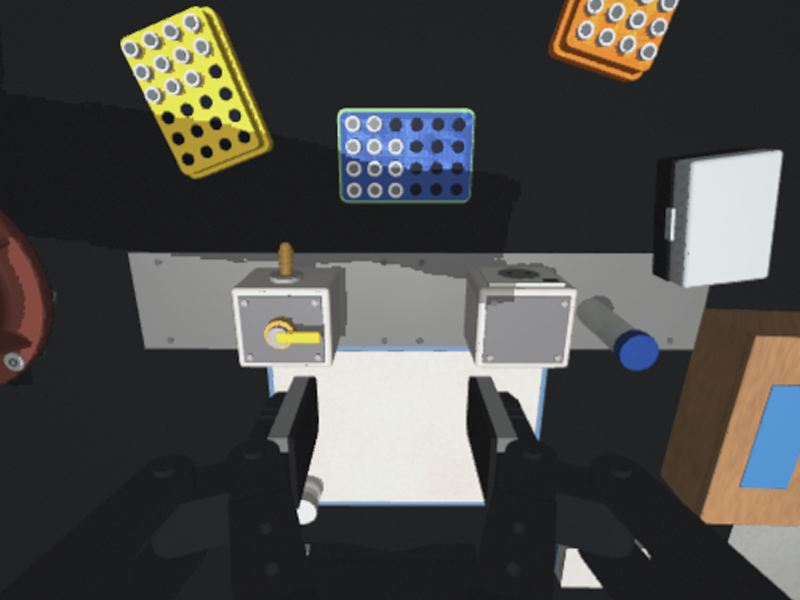

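The rack is now square to the strip (its edges run (340,110)–(473,110)). The bollard inner top edges are about (340,288)–(332,366) and (470,291)–(480,366). I'll check the gap centre from these and from the strip's screws.

```bash
python3 - <<'E'
from h import *
C=cam("wrist"); k=.64
f=lambda p,z: print(np.round(toS(ground(C,np.array(p)*k,z))*1000,1).tolist())
f([[384,262],[421,262],[385,341],[420,341]],0)
f([[234,290],[341,288],[334,366],[240,366]],.08)
f([[467,292],[575,290],[570,366],[476,367]],.08)
f([[140,253],[640,253],[272,368],[545,368],[484,503],[400,348]],0)
# measured: bright bollard rim crossings along rows of the picture
g=cv2.cvtColor(cv2.imread("pics/w2.png"),cv2.COLOR_BGR2GRAY)
for r in(192,200,208,216,224): print(r,[int(v) for v in g[r,204:222]],[int(v) for v in g[r,295:313]])
E
```

```text
[[-19.6, 43.3], [19.8, 43.4], [-18.9, -47.8], [20.5, -47.7]]
[[-154.3, 36.6], [-57.1, 38.6], [-66.5, -39.5], [-156.6, -39.6]]
[[57.1, 34.9], [154.9, 36.9], [159.5, -39.1], [69.6, -40.3]]
[[-277.6, 52.8], [250.8, 53.3], [-148.7, -81.6], [164.4, -81.1], [106.4, -271.5], [-1.9, -56.3]]
192 [152, 117, 224, 237, 235, 221, 176, 110, 86, 87, 87, 85, 86, 88, 91, 91, 91, 91] [149, 149, 139, 105, 93, 93, 93, 94, 94, 95, 87, 109, 135, 150, 160, 161, 118, 94]
200 [151, 151, 194, 231, 236, 225, 202, 128, 88, 87, 87, 86, 87, 88, 91, 92, 91, 91] [148, 148, 118, 96, 93, 92, 94, 94, 95, 95, 109, 190, 220, 233, 236, 217, 165, 147]
208 [112, 113, 104, 148, 227, 229, 215, 155, 100, 87, 87, 86, 86, 87, 90, 90, 91, 125] [146, 135, 104, 92, 93, 93, 94, 94, 95, 91, 152, 208, 228, 235, 236, 165, 138, 146]
216 [179, 153, 123, 150, 226, 233, 219, 181, 115, 87, 87, 86, 86, 118, 141, 146, 145, 145] [145, 145, 121, 97, 93, 92, 93, 94, 88, 107, 193, 221, 233, 235, 180, 145, 145, 146]
224 [146, 146, 147, 130, 224, 236, 226, 207, 131, 89, 87, 146, 162, 163, 164, 149, 144, 145] [173, 172, 171, 173, 173, 145, 106, 95, 90, 123, 200, 225, 232, 234, 158, 134, 143, 144]
```

The gap centre agrees within about 1 mm, and the rack is aligned within 0.5 mm and 0.1°. Now I'll push it through with a guard.

```bash
python3 - <<'E'
from h import *
robot.move_pose(W(.0005,.225,.25),[180,0,YAW])
robot.line_to(W(.0005,.225,.083),vel=.15)
for y,v in((.12,.06),(.03,.04),(-.03,.04),(-.07,.05)):
    h=robot.line_to(W(.0005,y,.083),vel=v,guard=15)
    o=robot.observe(); print(h,np.round(toS(o["tool_pos"][:2])*1000,1),np.round(o["ft_force"],1),round(o["time"],1))
    if h: break
E
```

```text
False [[  0.5 120. ]] [-1.   1.9 -0.6] 14.8
False [[ 0.5 30. ]] [0.5 2.4 0.6] 17.2
False [[  0.5 -30. ]] [-0.2  1.6  0.1] 18.8
False [[  0.5 -70.3]] [-0.7  0.5 -0.6] 19.8
```

It went through with only about 2 N of pushing force. I'll back off, rise and check the placing.

```bash
python3 - <<'E'
from h import *
robot.line_to(W(.0005,-.055,.083),vel=.05)
robot.line_to(W(.0005,-.055,.30),vel=.2)
robot.move_pose(W(0,-.09,.42),[180,0,YAW]); robot.pause(.3)
C=cam("wrist"); rack("w3"); print(robot.observe()["time"])
cv2.imwrite("pics/w3b.png",cv2.resize(cv2.imread("pics/w3.png"),(800,600)))
E
```

```text
[242.2 -10. ] [39.3 47.2] 89.99
[   5.4 -152.7] [204.1 298.7] 89.91
[   1.  -120.7] [ 83.9 120. ] 90.0
22.3667
```

View pics/w3b.png

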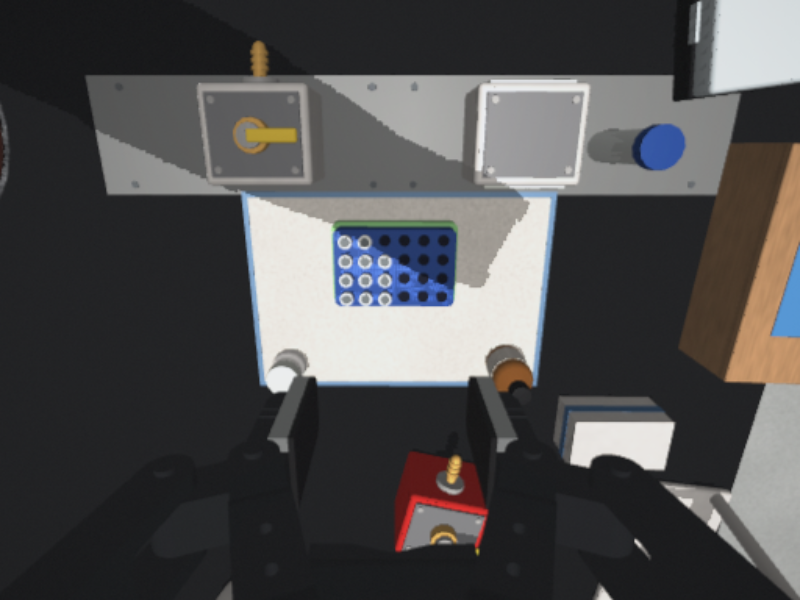

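The rack, at (333–457, 222–306), lies wholly inside the pad, (245–555, 195–385). The tap lever hasn't moved, and the jar and bottle are still in place. I'm handing it in.

```bash
python3 -c "
from plant import robot
print(robot.job_done())"
```

```text
the job is handed in; nothing more can be done
None
```

I pushed the rack through the gap in one pass with about 2 N of force, left it wholly on the pad with the gas tap shut and nothing else seen to have moved, and handed the job in at about 22 s; no verdict was returned.

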